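# Clip the pressed-flower plate under the magnifier

### The job

Pick up the glass specimen plate with the orange grip (the one with the pressed flower), lay it on the deck of the white inspection stand and slide it in under the two sprung clips until it is fully home against the stop and both clips have ridden over its raised steel edge and snapped down on the glass, then let go of it. After that push down the red pad of the ratchet pawl and keep it down until the magnifier has sunk all the way, then let the pawl drop back. Never bump the magnifier with the robot, keep the plate level, and leave the other plate, the dish, the jar and the rest where they stand.

Things in the scene. Friction and masses are not known exactly. Their poses are not given: they have to be found in the camera images.
- plate: The plate to load: glass, pressed white flower, orange grip block. 130 (x) x 80 (y) mm, glass 6 mm thick, 0.2 kg (varies). Origin: centre of its underside; z up. +x is its leading edge: a rounded steel bar 11 mm wide and 11 mm high across the full width (x +54 to +65 mm), 5 mm proud of the glass. Lies flat on the table at the start.
- plate_grip (a point): Point to grip on the plate's orange block, 45 mm behind the plate's origin (-x), 36 mm above its underside. The block is 40 (x) x 18 (y) x 46 (z) mm, from 6 to 52 mm above the underside; pinch it across its 18 mm (along the plate's y).
- blank_plate: Bystander: a plate of the same shape, size and frame, without flower and with a grey grip block. Leave it.
- stage: White inspection stand, fixed, base x -85 to +165, y -157 to +67 mm. Origin on the table under the middle of the plate's final place; z up; +x is the sliding-in direction, towards the robot's left (+-0.25 rad). At home the plate's frame matches this one in x, y and yaw, lying on the deck. Hinge posts at x 115 mm and the ratchet wheel and pawl post beyond y = -105 mm stand clear of the plate.
- deck (a point): Point on the flat deck, 20 mm above the table, at the middle of the plate's final place; axes as stage. Dark guides 8 mm high flank the plate's path at y = +-44 mm (4 mm play each side) from x = -15 to +60 mm and flare open to about +-53 mm at x = -46 mm.
- end_stop (a point): Face of the end stop, on the deck at stage x = +66 mm, 1 mm past the plate's leading edge at home; 30 mm wide, 12 mm high.
- clip_l (a joint): Sprung clip at stage y +28 mm (robot side), hinge at x +90 mm, 18 mm above the deck. Lowest at x +45 mm, 4 mm above the deck when empty; toe turned up at x +13 mm, underside 17 mm above the deck, so a plate pushed along +x on the deck enters below it. Rad, grows as it lifts: 0 empty, 0.16 riding on the steel bar, 0.04 snapped down on the glass. Spring 1.5 to 2.5 N; pushing through takes 5 to 10 N in all.
- clip_r (a joint): The same clip at stage y = -28 mm (far from the robot).
- magnifier: White ring lamp with lens on a grey arm that turns with its toothed ratchet drum. Origin: on its hinge axle, at stage x +115 mm, 100 mm above the table; axle along y. The ring stays within y +-46 mm. Raised 36 degrees at first, it overhangs the deck: a hand coming straight down on the plate's grip at home would hit it, so lean the hand back along stage -x by 25 to 40 degrees.
- lens (a point): Centre of the magnifier's lens, 122 mm from the hinge; the ring is 88 mm across and 14 mm thick.
- magnifier_front (a point): Front tip of the magnifier's black lip, 194 mm from the hinge; raised it is about 0.21 m above the table, at stage x about -42 mm.
- lens_arm (a joint): Hinge of the magnifier's arm and ratchet drum (rad): 0 fully raised (it rests on the pawl at about 0.05), 0.63 fully down and level, on its own stop, clear of the plate's grip. Teeth 0.314 apart. With the pawl lifted it sinks by its own weight, damped, in about 3 to 4 s; if the pawl drops early it catches the next tooth.
- pawl (a joint): Ratchet pawl (rad): 0 nose down between the teeth, grows as the red pad is pushed down and the nose lifts; clear of the teeth above about 0.2; end stop 0.33. Pivot at stage x = +55 mm, 156 mm above the table, axis along y. It resists with about 1 to 4 N at the pad; let go, it drops back by itself.
- pawl_pad (a point): Centre of the top face of the red pad, 36 x 36 mm, on the pawl's tail; at the start at stage x -5, y -120 mm, 169 mm above the table. To lift the nose push it straight down 14 to 18 mm with closed fingers. The space above is free.
- dish: Bystander: clear round lidded dish, 90 mm across, 20 mm high, origin under its centre.
- jar: Bystander: amber jar, 60 mm across, 85 mm high, origin under its centre.
- brush: Bystander: brush lying on the table near the robot.
- wash_bottle: Bystander: white bottle with blue cap, 68 mm across, 170 mm high, origin under its centre.
- pot: Bystander: black pot with flowers, 86 mm across, 150 mm high, origin under its centre.
- sample_bin: Fixed grey bin 140 x 200 x 60 mm at the right of the table; a flower tray (200 x 260 mm, 175 mm high) stands nearer the robot beside it.

How it is judged:
By the outcome, as a careful person would: the job done as asked, in the order asked, and still so for the second after the job is handed in, with the robot touching nothing.
It also fails if it takes over 67 s, if anything falls off the work surface, if the arm or the gripper's body presses on something with over 40 N, if the wrist force passes 120 N, or if a joint passes its speed limit or range.

### The arm

A 6-joint arm with a two-finger parallel gripper is mounted at the origin on the work surface. World frame = base frame: x ahead of the robot, y to its left, z up, the work surface at z = 0. Lengths are in mm, angles in rad, forces in N, time in s.
With the tool pointing down it reaches from about 400 to 825 mm from the base axis. Payload 7 kg.
Tool frame: the origin (TCP) lies at the very end of the fingers, on their centre line; the grasp point (between the pads) lies 19 mm behind it; z points along the fingers, y is the direction in which the jaws open and shut (so a half turn about z gives the same grasp; the last joint's range is limited). The gripper opens to 85 mm and grips with 20 to 120 N. Pads are 22 mm wide; open, the fingers measure 114 mm over their backs; the gripper's body (76 mm by 85 mm) begins 54 mm behind the grasp point. The pads swing forward as they close: fully open they stand 13 mm farther back than shut.
Start: joints at [-0.96, 0.359, 0.012, 0, -1.224, -0.288], TCP at [214.099, -640.123, 231.302] pointing down, gripper open.
Joint ranges: [-3.07, 3.07], [-1.43, 2.12], [-1.02, 1.25], [-3.03, 1.67], [-3.05, -0], [-3.03, 3.03]. Speed limits (rad/s): [2.39, 2.39, 3.01, 3.14, 3.14, 3.14].

### API

Orientations are given as a rotation vector (axis times angle).
In Python, from station import manip gives the robot as it stands.
- The arm moves only by the shell command python3 -m crank 'ROWS' [FORCE]. ROWS is JSON, a list of rows, each a list of 7 numbers: the turn, a rotation vector about the tool's x, y, z in degrees, then the shift along the tool's x, y, z in mm, then the finger opening in mm, from 0 to 85.4. In form: [[wx, wy, wz, x, y, z, claw], ...]. A call has 1 to 20 rows; each row is the pose to reach, as a shift and turn from the pose measured when the call began, along the tool's axes at that moment; what a row does not reach only later rows make up. A row lasts 1/8 s, in which the tool goes at most 62.5 mm and 10.7 degrees, less where a joint would pass 70% of its speed; a pose out of reach is approached as far as the arm can. A call with a gripper value outside its range is refused whole. The fingers move at their own pace and stop on an object; FORCE is the grip in N (left out, the last holds). Time passes only in rows, so rows that repeat a pose let the fingers close. It gives the time, the measured TCP pose, the force and the opening at its end, in the units of the state.
- manip.state(): the state, without advancing time (a new reading comes with each control period).
- manip.capture(name): name is "scene" or "top"; returns the picture (420x560x3 uint8, red, green, blue); there is no depth.
- manip.get_calibration(name): a dict with "intrinsics" (3x3 intrinsics, pixels), "k1" (the pictures are not rectified: a ray, as slopes to the right and down, at radius r is drawn at 1 + k1 r^2 times it, then the intrinsics apply), "world_from_camera" (4x4, takes a point from camera to world coordinates). Camera axes: x right, y up, looking along -z (the intrinsics and any distortion apply to the point x, -y, -z); pixel columns grow to the right and rows downward; lengths in mm; the calibration is good to about 2 mm. A picture is of the moment at which its call begins. get_calibration takes no time and is no camera call.
- manip.job_done(): hands the job in, once; it reports no verdict.
The state is a dict: "time": time; "qpos": joint angles; "qvel": joint speeds; "effort": joint torques, N m; "tcp_pos": TCP position; "tool_rot": TCP orientation; "ft_force": force on the tool from outside, world axes, zero at the start; "wrist_torque": the same for the moment, N m; "grip_width": finger opening in mm.
Only numpy, scipy, OpenCV 4.12 (cv2) and the standard library are available. Lean on these libraries where they do the work, as an engineer would, in place of code of your own. Each camera call takes 0.05 s, during which the arm holds its last target.

## Working session

There is one attempt and no reset: what is moved stays moved. The work goes in short steps, Python scripts to look and compute and a shell command to move; the robot and the scene stay as the last step left them, time stands still between calls to the robot, and variables do not carry over. Pictures are saved under pics/ and viewed, and the job is handed in when it is done.

```bash
ls; mkdir -p pics
python3 - <<'E'
from station import manip
import cv2
print(manip.state())
for n in("scene","top"):
    im=manip.capture(n); cv2.imwrite(f"pics/{n}0.png",im[:,:,::-1]); c=manip.get_calibration(n); print(n,c)
E
```

```text
pics
{'time': 0.0, 'qpos': array([-9.59883675e-01,  3.59392275e-01,  1.10615619e-02, -3.79253124e-04,
       -1.22411684e+00, -2.88096423e-01]), 'qvel': array([ 0.00137506, -0.00045861, -0.00034074,  0.00221197, -0.00016757,
        0.00105525]), 'effort': array([-1.63674144e-03, -5.83310652e+01,  2.93418092e+01,  6.93671420e+00,
       -6.12907461e-03,  4.56445548e-09]), 'tcp_pos': array([ 213.95947532, -639.67326691,  230.35614038]), 'tool_rot': array([ 5.04615548e-01, -3.10039850e+00, -2.57914423e-03]), 'ft_force': array([ 0.66665069, -0.48361143,  0.47202213]), 'wrist_torque': array([ 0.01314256, -0.06667388,  0.01321689]), 'grip_width': 85.57667941824525}
scene {'intrinsics': array([[464.40463433,   0.        , 278.81915178],
       [  0.        , 464.40463433, 211.16606635],
       [  0.        ,   0.        ,   1.        ]]), 'k1': -0.014110992051752081, 'world_from_camera': array([[ 8.42628596e-01, -4.39634958e-01,  3.10963266e-01,
         9.92546380e+02],
       [ 5.38442454e-01,  6.79786256e-01, -4.97966234e-01,
        -7.32257229e+02],
       [ 7.53480991e-03,  5.87036412e-01,  8.09525464e-01,
         1.24175397e+03],
       [ 0.00000000e+00,  0.00000000e+00,  0.00000000e+00,
         1.00000000e+00]])}
top {'intrinsics': array([[527.99241291,   0.        , 276.48256874],
       [  0.        , 527.99241291, 214.23608993],
       [  0.        ,   0.        ,   1.        ]]), 'k1': -0.1340563283855488, 'world_from_camera': array([[ 1.71129718e-02,  9.94892113e-01, -9.94828126e-02,
         3.66816103e+02],
       [-9.99849424e-01,  1.73142413e-02,  1.16007109e-03,
        -2.61717209e+01],
       [ 2.87661499e-03,  9.94479806e-02,  9.95038604e-01,
         2.01889916e+03],
       [ 0.00000000e+00,  0.00000000e+00,  0.00000000e+00,
         1.00000000e+00]])}
```

View pics/scene0.png

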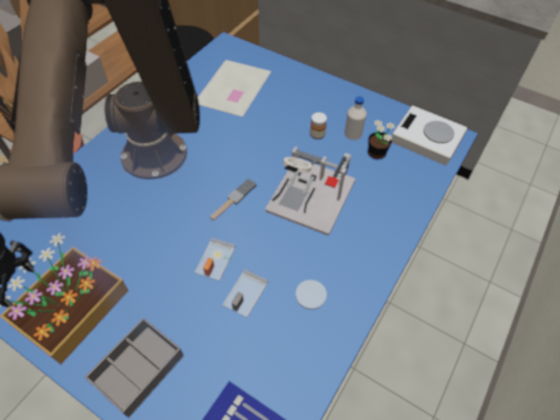

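View pics/top0.png

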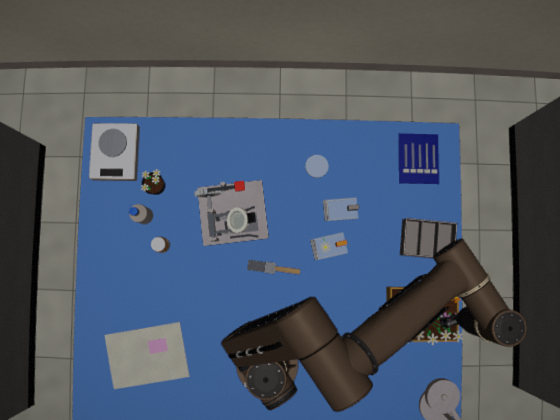

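```bash
cat > h.py <<'E'
from station import manip
import numpy as np, cv2
from scipy.spatial.transform import Rotation as R
C={n:manip.get_calibration(n) for n in("scene","top")}
def ray(n,p):
    c=C[n];K=c["intrinsics"]
    u=cv2.undistortPoints(np.array([[p]],float),K,np.array([c["k1"],0,0,0.]))[0,0]
    T=c["world_from_camera"]; return T[:3,3],T[:3,:3]@np.array([u[0],-u[1],-1.])
def onz(n,p,z):
    o,d=ray(n,p); return o+d*(z-o[2])/d[2]
def proj(n,P):
    c=C[n];T=c["world_from_camera"];q=(np.atleast_2d(P)-T[:3,3])@T[:3,:3]
    q=q*[1,-1,-1]
    return cv2.projectPoints(q,np.zeros(3),np.zeros(3),c["intrinsics"],np.array([c["k1"],0,0,0.]))[0][:,0]
def tri(pa,pb):
    (o1,d1),(o2,d2)=ray("scene",pa),ray("top",pb)
    s=np.linalg.lstsq(np.c_[d1,-d2],o2-o1,rcond=None)[0]
    a,b=o1+d1*s[0],o2+d2*s[1]; return (a+b)/2,np.linalg.norm(a-b)
def crop(im,x0,y0,x1,y1,f,name):
    cv2.imwrite(name,cv2.resize(im[y0:y1,x0:x1],None,fx=f,fy=f,interpolation=cv2.INTER_CUBIC))
E
python3 - <<'E'
from h import *
s=cv2.imread("pics/scene0.png");t=cv2.imread("pics/top0.png")
a=cv2.resize(s[140:240,260:360],None,fx=5,fy=5,interpolation=2);cv2.imwrite("pics/a.png",a)
crop(s,180,220,340,330,5,"pics/b.png")
crop(t,185,170,285,260,6,"pics/c.png")
crop(t,290,180,380,270,6,"pics/d.png")
E
```

```text
(no output)
```

View pics/a.png

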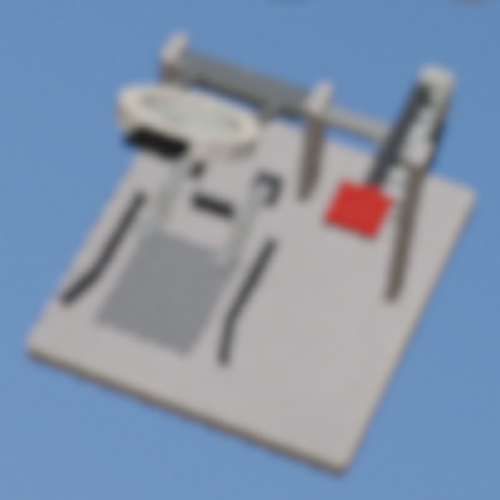

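View pics/b.png

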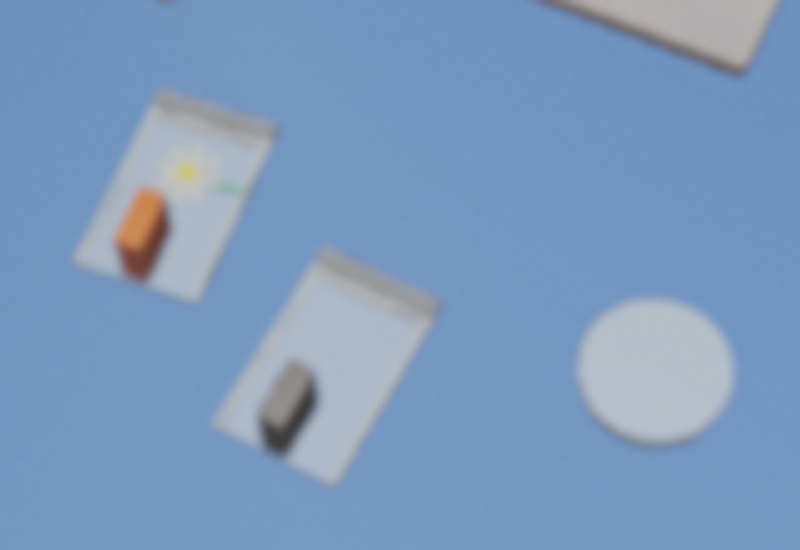

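View pics/c.png

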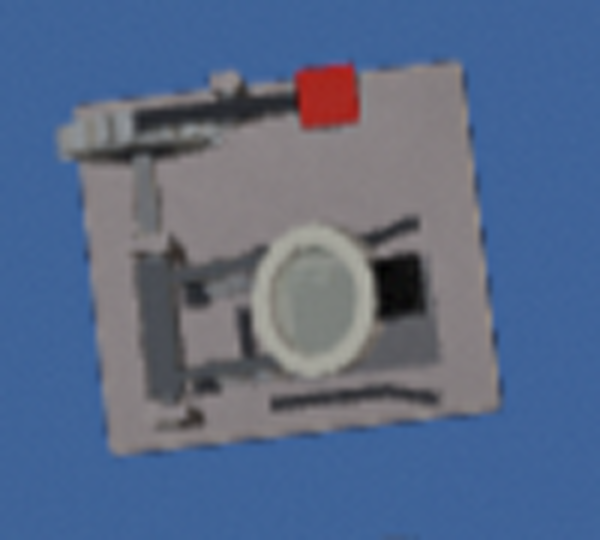

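View pics/d.png

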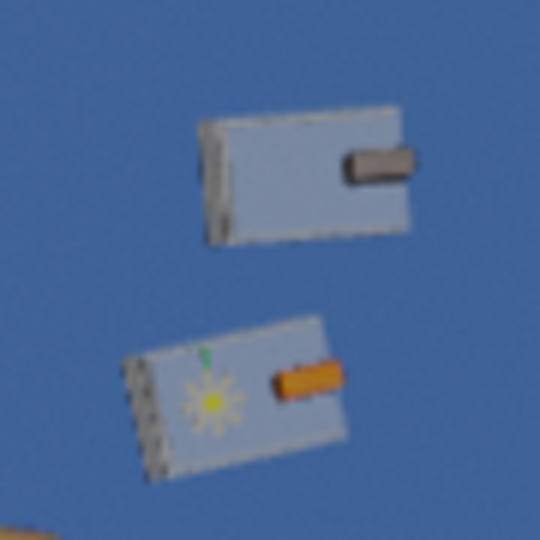

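```bash
cat > meas.py <<'E'
from h import *
def quad(mask,z,n,order=None):
    # fit lines to contour sides
    cs,_=cv2.findContours(mask,cv2.RETR_EXTERNAL,cv2.CHAIN_APPROX_NONE)
    c=max(cs,key=cv2.contourArea)[:,0].astype(float)
    return c
def up(im,x0,y0,x1,y1,f=6):
    return cv2.resize(im[y0:y1,x0:x1],None,fx=f,fy=f,interpolation=cv2.INTER_CUBIC)
def topix(p,x0,y0,f=6): return (np.asarray(p,float)+.5)/f-.5+[x0,y0]
def red(b): 
    h=cv2.cvtColor(b,cv2.COLOR_BGR2HSV); return ((h[...,1]>150)&((h[...,0]<5)|(h[...,0]>173))&(h[...,2]>110)).astype(np.uint8)
def orange(b):
    h=cv2.cvtColor(b,cv2.COLOR_BGR2HSV); return ((h[...,1]>140)&(h[...,0]>4)&(h[...,0]<22)&(h[...,2]>90)).astype(np.uint8)
E
python3 - <<'E'
from meas import *
s=cv2.imread("pics/scene0.png");t=cv2.imread("pics/top0.png")
# top view non-blue
def nb(im):
    h=cv2.cvtColor(im,cv2.COLOR_BGR2HSV); return h
for name,(x0,y0,x1,y1),im,cam in (("plate",(305,225,355,265),t,"top"),("platesc",(190,232,242,285),s,"scene"),("stage",(185,170,285,260),t,"top"),("stagesc",(262,140,362,240),s,"scene")):
    u=up(im,x0,y0,x1,y1); h=nb(u); bl=np.median(h[:30,:30,1]) if 0 else h[...,1].max()
    bg=h[...,1]; 
    # saturation midpoint
    m=(~((h[...,0]>95)&(h[...,0]<120)&(bg>(125 if cam=="top" else 88)))).astype(np.uint8)
    m=cv2.morphologyEx(m,cv2.MORPH_OPEN,np.ones((5,5)))
    cs,_=cv2.findContours(m,0,1); c=max(cs,key=cv2.contourArea)
    hull=cv2.convexHull(c); e=cv2.approxPolyDP(hull,12,True)[:,0]
    r=cv2.minAreaRect(c)
    v=u.copy(); cv2.drawContours(v,[c],-1,(0,0,255),1); cv2.imwrite(f"pics/m_{name}.png",v)
    print(name,"blue sat",np.percentile(bg,[5,50,95]),"poly",topix(e,x0,y0).round(2).tolist())
    z=20 if "stage" in name else 6
    print([onz(cam,p,z)[:2].round(1).tolist() for p in topix(e,x0,y0)])
    print("rect",[onz(cam,p,z)[:2].round(1).tolist() for p in topix(cv2.boxPoints(r),x0,y0)])
for cam,im,(x0,y0,x1,y1) in (("top",t,(305,225,355,265)),("scene",s,(190,232,242,285))):
    m=orange(up(im,x0,y0,x1,y1)); cs,_=cv2.findContours(m,0,1); c=max(cs,key=cv2.contourArea)
    print("orange",cam,[onz(cam,p,52)[:2].round(1).tolist() for p in topix(cv2.boxPoints(cv2.minAreaRect(c)),x0,y0)])
for cam,im,(x0,y0,x1,y1) in (("top",t,(215,170,255,200)),("scene",s,(315,165,350,195))):
    m=red(up(im,x0,y0,x1,y1)); cs,_=cv2.findContours(m,0,1); c=max(cs,key=cv2.contourArea)
    b=topix(cv2.boxPoints(cv2.minAreaRect(c)),x0,y0)
    print("red",cam,b.mean(0).round(2),[onz(cam,p,169)[:2].round(1).tolist() for p in b],onz(cam,b.mean(0),169))
E
```

```text
plate blue sat [ 15. 148. 153.] poly [[343.25, 232.42], [347.58, 242.58], [347.25, 253.08], [314.08, 259.58], [309.75, 239.08]]
[[502.6, -285.3], [463.9, -302.2], [423.8, -301.1], [397.1, -174.6], [475.0, -157.1]]
rect [[476.3, -154.1], [509.7, -291.5], [425.5, -311.2], [392.5, -174.2]]
platesc blue sat [ 13. 101. 106.] poly [[211.42, 236.92], [235.75, 244.58], [219.08, 280.92], [193.75, 271.75]]
[[393.2, -172.3], [474.3, -153.7], [506.7, -283.3], [424.4, -299.9]]
rect [[423.4, -303.7], [383.5, -158.6], [478.1, -151.2], [512.0, -294.3]]
stage blue sat [  9. 147. 151.] poly [[261.08, 179.25], [268.08, 237.58], [203.25, 245.58], [193.92, 190.42], [198.08, 186.42], [220.08, 181.08]]
[[700.4, 32.8], [477.2, 1.8], [442.4, 247.1], [652.9, 289.6], [668.7, 274.0], [690.7, 190.0]]
rect [[676.7, 296.3], [712.4, 31.1], [474.1, -1.4], [438.5, 260.6]]
stagesc blue sat [  5.  98. 116.] poly [[294.25, 145.75], [350.92, 154.75], [354.92, 180.75], [327.92, 234.92], [264.25, 209.75], [282.58, 158.25]]
[[412.6, 296.3], [605.4, 368.9], [672.5, 268.8], [702.1, 25.4], [480.3, -1.7], [409.7, 221.7]]
rect [[478.2, -8.4], [370.0, 355.3], [651.0, 377.3], [721.3, 25.1]]
orange top [[462.7, -250.1], [471.9, -288.5], [457.5, -291.8], [448.4, -253.4]]
orange scene [[463.4, -293.9], [453.9, -257.2], [472.7, -255.6], [481.9, -292.1]]
red top [239.09 185.52] [[665.8, 125.4], [670.5, 91.2], [637.7, 86.5], [633.0, 120.6]] [651.6962883  105.91426076 169.        ]
red scene [331.45 181.1 ] [[641.2, 89.7], [635.9, 125.4], [664.9, 124.7], [669.8, 89.2]] [653.01718471 107.15073434 169.        ]
```

```bash
cat > rel.py <<'E'
from meas import *
O=np.array([532.6,95.0,0]);YS=np.radians(98.0)
def frame(y): return np.array([[np.cos(y),-np.sin(y),0],[np.sin(y),np.cos(y),0],[0,0,1]])
S=frame(YS)
def st(p): return O+S@np.asarray(p,float)     # stage->world
def inst(p): return S.T@(np.asarray(p)-O)
def tool(yaw,lean,sgn):
    F=frame(yaw); l=np.radians(lean)
    z=F@[np.sin(l),0,-np.cos(l)]; y=F@[0,sgn,0]; return np.c_[np.cross(y,z),y,z]
def rel(grasp,Rt,tcp=False):
    s=manip.state();R0=R.from_rotvec(s["tool_rot"]).as_matrix()
    p=np.asarray(grasp,float)+(0 if tcp else 19*Rt[:,2])
    w=np.degrees(R.from_matrix(R0.T@Rt).as_rotvec()); d=R0.T@(p-s["tcp_pos"])
    print("row",w.round(1).tolist(),d.round(1).tolist(),"| |w|",np.linalg.norm(w).round(1),"tcp",p.round(1)); return w,d
def show():
    s=manip.state();Rm=R.from_rotvec(s["tool_rot"]).as_matrix();g=s["tcp_pos"]-19*Rm[:,2]
    print("t",s["time"],"q",s["qpos"].round(2),"grasp W",g.round(1),"stage",inst(g).round(1),"F",s["ft_force"].round(1),"w",s["grip_width"].round(1))
    zs=S.T@Rm; print("tool z in stage",zs[:,2].round(3),"tool y",zs[:,1].round(3), "lean",np.degrees(np.arctan2(zs[0,2],-zs[2,2])).round(2))
E
python3 - <<'E'
from rel import *
show(); s=manip.state();print(R.from_rotvec(s["tool_rot"]).as_matrix().round(2))
py=np.radians(103.3)
for sg in(1,-1):
    for L in (0,33):
        Rt=tool(py,L,sg)
        rel([460,-271.5,150],Rt); rel([460,-271.5,36],Rt)
print(proj("scene",[449.6+45*.23,-228.5-45*.973,52]),proj("top",[460,-272,52]))
E
```

```text
Traceback (most recent call last):
  File "rel.py", line 17, in show
    print("t",s["time"],"q",s["qpos"].round(2),"grasp W",g.round(1),"stage",inst(g).round(1),"F",s["ft_force"].round(1),"w",s["grip_width"].round(1))
                                                                                                                            ^^^^^^^^^^^^^^^^^^^^^
AttributeError: 'float' object has no attribute 'round'
```

```bash
sed -i 's/s\["grip_width"\].round(1)/round(s["grip_width"],1)/' rel.py
python3 - <<'E'
from rel import *
show(); s=manip.state();print(R.from_rotvec(s["tool_rot"]).as_matrix().round(2))
py=np.radians(103.3)
for sg in(1,-1):
    for L in (0,33):
        Rt=tool(py,L,sg)
        rel([460,-271.5,150],Rt); rel([460,-271.5,36],Rt)
E
```

```text
t 0.1 q [-0.96  0.36  0.01 -0.   -1.22 -0.29] grasp W [ 214.  -639.8  249.5] stage [-683.3  417.8  249.5] F [-0.1 -0.2  0.4] w 85.6
tool z in stage [ 0.001  0.    -1.   ] tool y [0.983 0.182 0.001] lean 0.08
[[-0.95 -0.32 -0.  ]
 [-0.32  0.95  0.  ]
 [ 0.    0.   -1.  ]]
row [0.1, 0.1, -84.8] [-350.1, 271.1, 99.8] | |w| 84.8 tcp [ 460.  -271.5  131. ]
row [0.1, 0.1, -84.8] [-350.2, 270.9, 213.8] | |w| 84.8 tcp [ 460.  -271.5   17. ]
row [-24.3, -26.6, -82.3] [-351.1, 281.4, 96.8] | |w| 89.8 tcp [ 457.6 -261.4  134.1]
row [-24.3, -26.6, -82.3] [-351.1, 281.2, 210.8] | |w| 89.8 tcp [ 457.6 -261.4   20.1]
row [0.1, -0.1, 95.2] [-350.1, 271.1, 99.8] | |w| 95.2 tcp [ 460.  -271.5  131. ]
row [0.1, -0.1, 95.2] [-350.2, 270.9, 213.8] | |w| 95.2 tcp [ 460.  -271.5   17. ]
row [-27.3, 24.9, 92.3] [-351.1, 281.4, 96.8] | |w| 99.4 tcp [ 457.6 -261.4  134.1]
row [-27.3, 24.9, 92.3] [-351.1, 281.2, 210.8] | |w| 99.4 tcp [ 457.6 -261.4   20.1]
```

```bash
python3 -m crank '[[-2.5,-2.7,-8.2,-35,28,0,60],[-5,-5.4,-16.4,-70,56,0,60],[-7.5,-8,-24.6,-110,86,0,60],[-10,-10.7,-33,-150,118,0,60],[-12.3,-13.3,-41.2,-190,150,0,60],[-14.7,-16,-49.4,-230,182,10,60],[-17,-18.7,-57.6,-270,214,30,60],[-19.4,-21.3,-65.8,-305,244,50,60],[-22,-24,-74,-335,268,70,60],[-24.3,-26.6,-82.3,-351,281,90,60],[-24.3,-26.6,-82.3,-351,281,97,60],[-24.3,-26.6,-82.3,-351,281,97,60],[-24.3,-26.6,-82.3,-351,281,97,60]]' 80
python3 - <<'E'
from rel import *
show()
for n in("scene","top"): cv2.imwrite(f"pics/{n}1.png",manip.capture(n)[:,:,::-1])
Rt=tool(np.radians(103.3),33,1); rel([460,-271.5,150],Rt); rel([460,-271.5,36],Rt)
E
```

```text
time: 1.72
tcp_pos: [457.5, -262.6, 134.7]
tool_rot: [-2.129, 1.687, 0.628]
ft_force: [0.1, 0.2, 0.8]
grip_width: 60.0
t 1.725 q [-0.48  0.49  0.02 -0.43 -1.5   0.83] grasp W [ 459.9 -272.7  150.6] stage [-354.   123.2  150.6] F [0.1 0.2 0.8] w 60.0
tool z in stage [ 0.541  0.049 -0.84 ] tool y [-0.091  0.996 -0.   ] lean 32.79
row [-0.1, -0.1, -0.0] [-0.4, -0.3, 1.3] | |w| 0.1 tcp [ 457.6 -261.4  134.1]
row [-0.1, -0.1, -0.0] [61.5, -0.2, 97.0] | |w| 0.1 tcp [ 457.6 -261.4   20.1]
```

View pics/scene1.png

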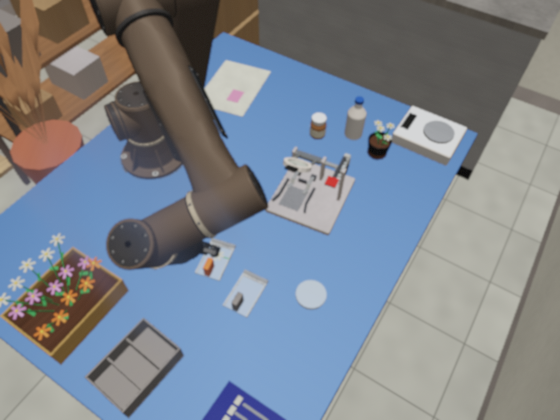

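```bash
python3 -m crank '[[0,0,0,15,0,24,60],[0,0,0,31,0,48,60],[0,0,0,46,0,73,60],[0,0,0,56,0,88,60],[0,0,0,61.5,0,97,60],[0,0,0,61.5,0,97,60],[0,0,0,61.5,0,97,60]]' 80
python3 - <<'E'
from rel import *
show()
for n in("scene",): im=manip.capture(n)[:,:,::-1]; crop(im,150,200,270,300,6,"pics/s2.png")
E
```

```text
time: 2.7
tcp_pos: [457.9, -261.9, 20.9]
tool_rot: [-2.13, 1.686, 0.626]
ft_force: [-0.5, -0.2, 0.1]
grip_width: 60.2
t 2.7 q [-0.48  0.62 -0.06 -0.44 -1.32  0.92] grasp W [ 460.3 -271.9   36.8] stage [-353.3  122.7   36.8] F [-0.5 -0.2  0.1] w 60.2
tool z in stage [ 0.54   0.048 -0.84 ] tool y [-0.091  0.996 -0.002] lean 32.73
```

View pics/s2.png

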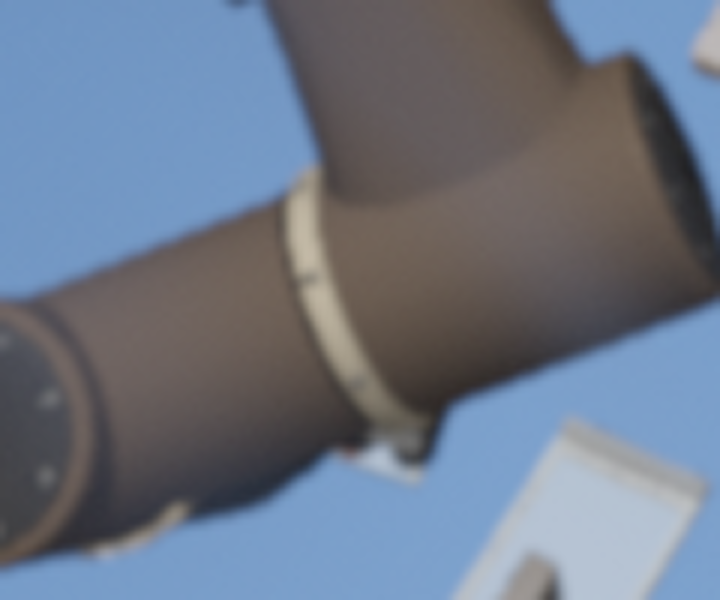

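```bash
python3 -m crank '[[0,0,0,0,0,0,10],[0,0,0,0,0,0,10],[0,0,0,0,0,0,10],[0,0,0,0,0,0,10],[0,0,0,0,0,0,10]]' 90
python3 - <<'E'
from rel import *
show()
E
```

```text
time: 3.38
tcp_pos: [458.3, -262.2, 21.5]
tool_rot: [-2.13, 1.686, 0.624]
ft_force: [1.1, -1.4, 5.3]
grip_width: 16.8
t 3.375 q [-0.48  0.62 -0.06 -0.44 -1.32  0.92] grasp W [ 460.6 -272.2   37.5] stage [-353.6  122.4   37.5] F [ 1.1 -1.4  5.3] w 16.8
tool z in stage [ 0.539  0.047 -0.841] tool y [-0.092  0.996 -0.003] lean 32.69
```

```bash
python3 -m crank '[[0,0,0,-5,0,-8,10],[0,0,0,-14,0,-21,10],[0,0,0,-27,0,-42,10],[0,0,0,-41,0,-63,10],[0,0,0,-50,0,-78,10],[0,0,0,-54,0,-84,10],[0,0,0,-54,0,-84,10],[0,0,0,-54,0,-84,10]]' 90
python3 - <<'E'
from rel import *
show()
im=manip.capture("scene")[:,:,::-1]; crop(im,150,180,280,290,6,"pics/s3.png")
im=manip.capture("top")[:,:,::-1]; cv2.imwrite("pics/t3.png",im)
Rt=tool(YS,33,1); 
rel(st([-45-85,0,20+36+60]),Rt)
E
```

```text
time: 4.38
tcp_pos: [457.7, -262.0, 120.5]
tool_rot: [-2.13, 1.686, 0.626]
ft_force: [-0.3, -0.5, -2.5]
grip_width: 17.3
t 4.375 q [-0.48  0.5   0.   -0.43 -1.48  0.84] grasp W [ 460.  -272.   136.5] stage [-353.4  123.   136.5] F [-0.3 -0.5 -2.5] w 17.3
tool z in stage [ 0.54   0.048 -0.84 ] tool y [-0.091  0.996 -0.002] lean 32.75
row [2.8, -0.1, 4.4] [-166.2, -143.8, 131.9] | |w| 5.3 tcp [549.3 -23.5 100.1]
```

View pics/s3.png

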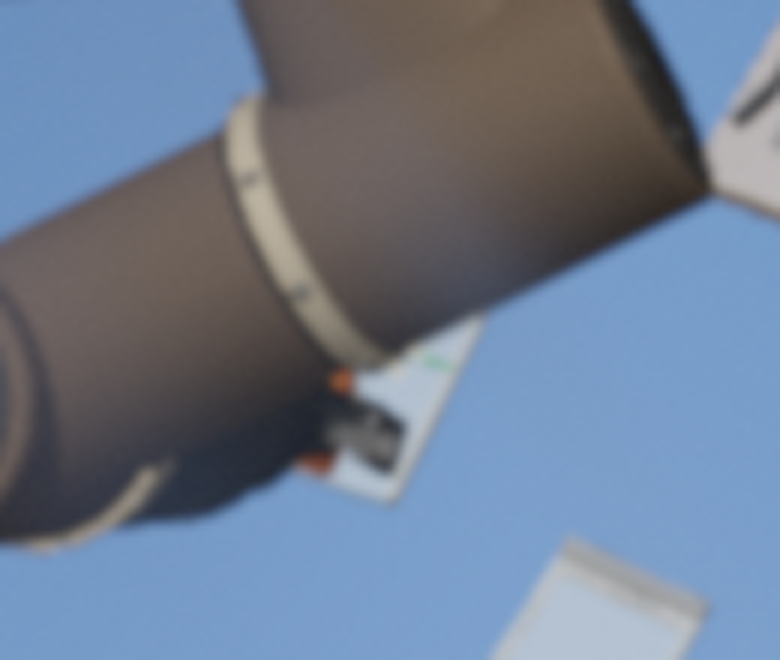

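View pics/t3.png

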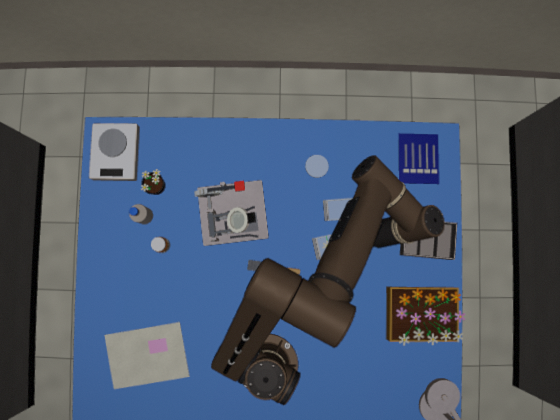

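Run:
```python
from rel import *
rel(st([-45-130,0,20+36+50]),tool(YS,33,1))
```

```text
row [2.8, -0.1, 4.4] [-123.2, -139.6, 116.0] | |w| 5.3 tcp [555.5 -68.   90.1]
```

```bash
python3 -m crank '[[0.1,0,0.2,-5,-6,5,10],[0.4,0,0.6,-17,-20,16,10],[0.8,0,1.2,-35,-40,33,10],[1.2,0,1.9,-53,-60,50,10],[1.6,0,2.6,-72,-82,68,10],[2,0,3.2,-90,-102,85,10],[2.4,0,3.8,-107,-121,101,10],[2.7,0,4.2,-118,-134,111,10],[2.8,-0.1,4.4,-123,-139.5,116,10],[2.8,-0.1,4.4,-123,-139.5,116,10],[2.8,-0.1,4.4,-123,-139.5,116,10]]' 90
python3 - <<'E'
from rel import *
show()
im=manip.capture("scene")[:,:,::-1]; cv2.imwrite("pics/s4.png",im);crop(im,220,140,360,240,5,"pics/s4c.png")
im=manip.capture("top")[:,:,::-1]; cv2.imwrite("pics/t4.png",im);crop(im,190,170,340,280,5,"pics/t4c.png")
E
```

```text
time: 5.85
tcp_pos: [555.2, -69.0, 90.0]
tool_rot: [-2.038, 1.771, 0.602]
ft_force: [0.7, -0.6, -1.4]
grip_width: 16.7
t 5.85 q [-0.18  0.48 -0.06 -0.57 -1.28  0.56] grasp W [556.7 -79.2 105.9] stage [-175.9    0.4  105.9] F [ 0.7 -0.6 -1.4] w 16.7
tool z in stage [ 0.544 -0.    -0.839] tool y [-0.     1.    -0.001] lean 32.95
```

View pics/s4.png

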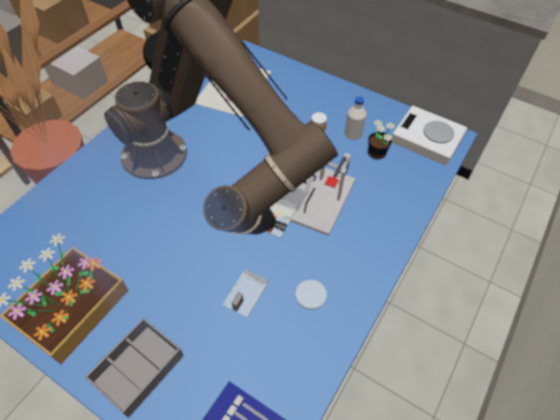

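View pics/s4c.png

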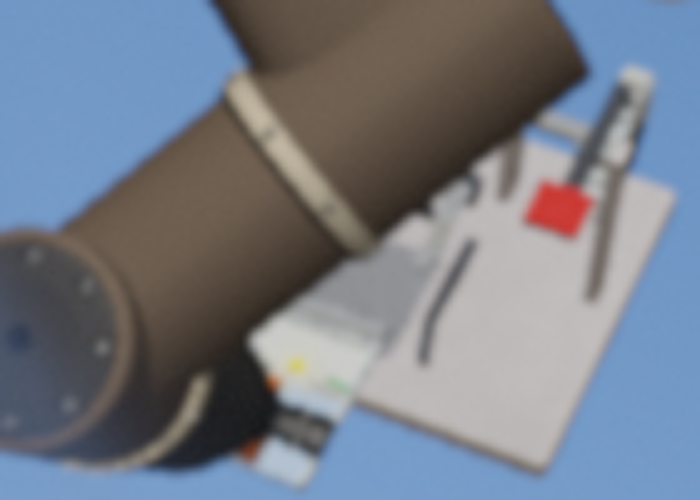

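View pics/t4.png

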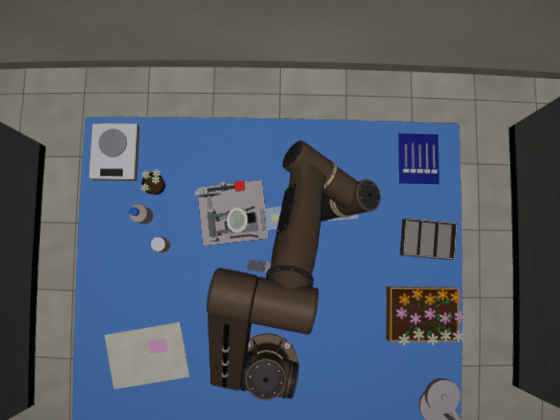

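Run:
```python
from rel import *
crop(cv2.imread("pics/s4.png"),190,90,350,240,5,"pics/x.png")
crop(cv2.imread("pics/t4.png"),250,130,390,240,5,"pics/y.png")
for a,b in (((229,210),(369,195)),((333,150),(292,158)),((283,165),(331,175))):
    p,e=tri(a,b); print(p.round(0),e.round(1),inst(p).round(0))
```

```text
[ 592. -302.  447.] 12.8 [-401.   -4.  447.]
[701. -64. 480.] 26.7 [-181. -144.  480.]
[ 644. -179.  504.] 20.2 [-287.  -72.  504.]
```

View pics/x.png

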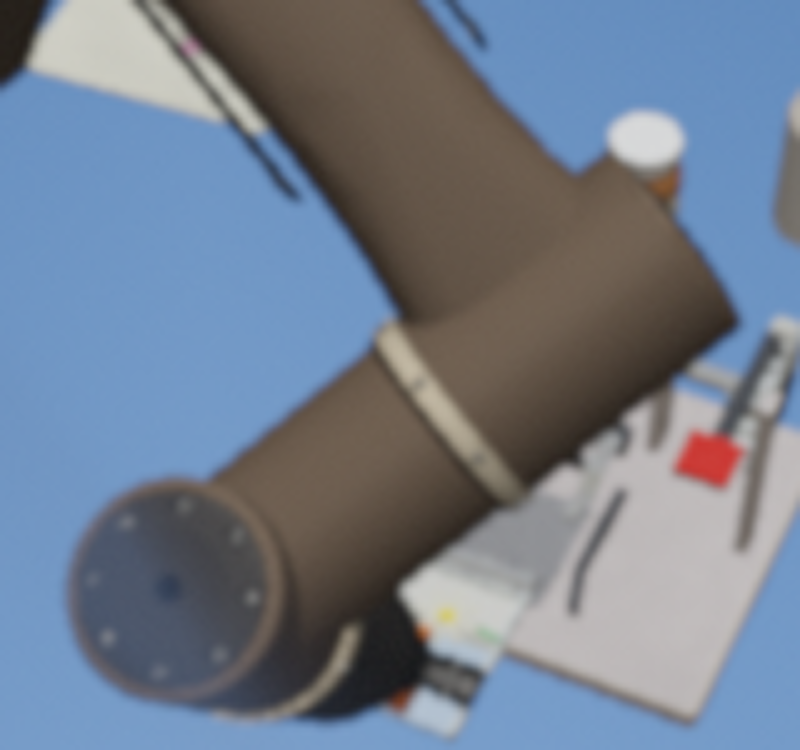

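View pics/y.png

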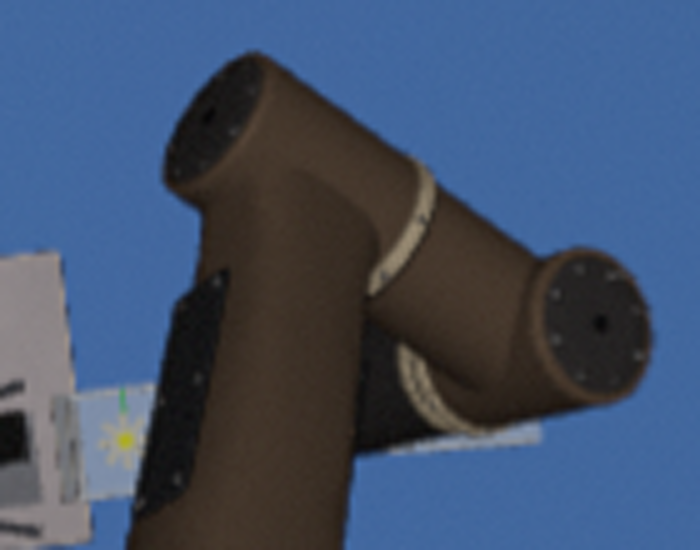

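Run:
```python
from rel import *
im=cv2.imread("pics/t4.png"); 
cv2.imwrite("pics/z.png",cv2.resize(im[200:240,255:290],None,fx=16,fy=16,interpolation=2))
for y in (40,0,-40):
  for x in(-66,-55): print(x,y,((proj("top",st([x,y,81]))[0]+.5-[255,200])*16).round(0))
```

```text
-66 40 [119. 485.]
-55 40 [ 72. 490.]
-66 0 [ 98. 313.]
-55 0 [ 51. 318.]
-66 -40 [ 78. 141.]
-55 -40 [ 30. 147.]
```

View pics/z.png

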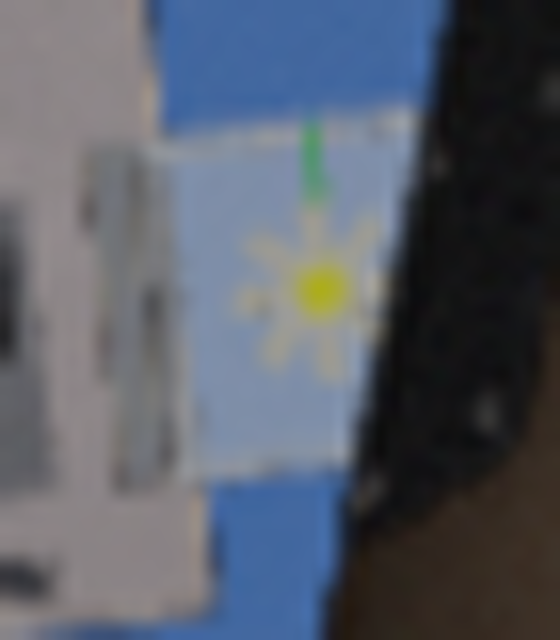

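Run:
```python
from rel import *
rel(st([-130,-0.8,60.5]),tool(YS,33,1))
```

```text
row [-0.0, -0.0, 0.0] [-13.8, -1.1, 63.1] | |w| 0.1 tcp [550.  -23.4  44.6]
```

```bash
python3 -m crank '[[0,0,0,-1,-0.1,4,10],[0,0,0,-3,-0.3,13,10],[0,0,0,-6,-0.5,26,10],[0,0,0,-9,-0.8,40,10],[0,0,0,-12,-1,54,10],[0,0,0,-13.5,-1.1,61,10],[0,0,0,-13.8,-1.1,63,10],[0,0,0,-13.8,-1.1,63,10],[0,0,0,-13.8,-1.1,63,10]]' 90
python3 - <<'E'
from rel import *
show()
im=manip.capture("scene")[:,:,::-1]; cv2.imwrite("pics/s5.png",im);crop(im,240,140,340,240,6,"pics/s5c.png")
im=manip.capture("top")[:,:,::-1]; cv2.imwrite("pics/t5.png",im);crop(im,200,190,290,260,8,"pics/t5c.png")
E
```

```text
time: 7.08
tcp_pos: [550.3, -23.8, 45.0]
tool_rot: [-2.038, 1.772, 0.601]
ft_force: [-0.1, -0.4, -1.4]
grip_width: 17.1
t 7.075 q [-0.11  0.51 -0.13 -0.61 -1.17  0.57] grasp W [551.7 -34.   60.9] stage [-130.5   -1.    60.9] F [-0.1 -0.4 -1.4] w 17.1
tool z in stage [ 0.544 -0.001 -0.839] tool y [ 0.001  1.    -0.001] lean 32.93
```

View pics/s5c.png

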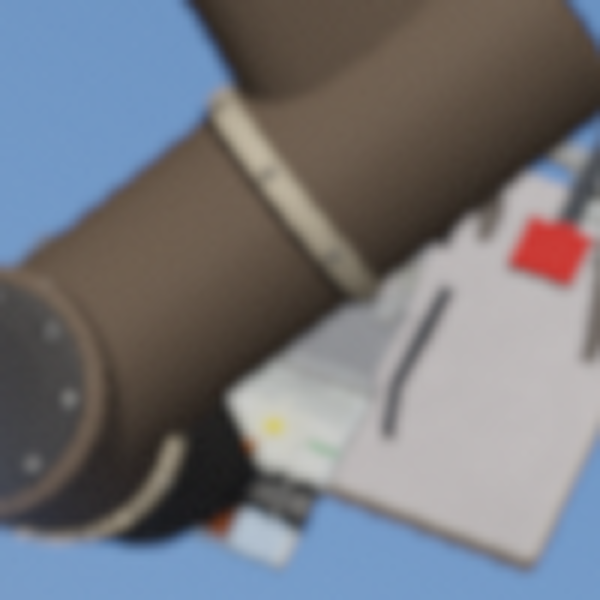

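View pics/t5c.png

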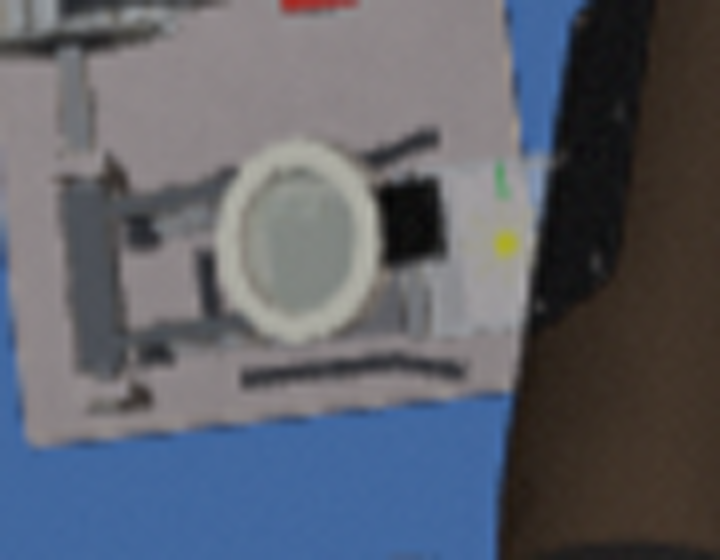

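```bash
python3 -m crank '[[0,0,0,0.5,0,0.8,10],[0,0,0,1,0,1.6,10],[0,0,0,1.4,0,2.2,10],[0,0,0,1.6,0,2.5,10],[0,0,0,1.6,0,2.5,10]]' 90
python3 - <<'E'
from rel import *
show()
E
```

```text
time: 7.8
tcp_pos: [550.2, -23.8, 41.9]
tool_rot: [-2.038, 1.772, 0.601]
ft_force: [-0.8, 1.2, -1.4]
grip_width: 17.1
t 7.8 q [-0.11  0.51 -0.13 -0.61 -1.16  0.57] grasp W [551.6 -34.   57.9] stage [-130.4   -0.9   57.9] F [-0.8  1.2 -1.4] w 17.1
tool z in stage [ 0.544 -0.001 -0.839] tool y [ 0.001  1.    -0.001] lean 32.94
```

```bash
python3 -m crank '[[0,0,0,0.3,0,0.4,10],[0,0,0,0.5,0,0.8,10],[0,0,0,0.5,0,0.8,10]]' 90; python3 -m crank '[[0,0,0,0.3,0,0.4,10],[0,0,0,0.5,0,0.8,10],[0,0,0,0.5,0,0.8,10]]' 90
```

```text
time: 8.18
tcp_pos: [550.3, -23.9, 41.4]
tool_rot: [-2.038, 1.771, 0.601]
ft_force: [0.1, -1.3, 2.7]
grip_width: 17.0
time: 8.55
tcp_pos: [550.3, -24.0, 41.2]
tool_rot: [-2.038, 1.771, 0.601]
ft_force: [-1.8, -2.2, 6.8]
grip_width: 16.7
```

```bash
python3 -m crank '[[0,0,0,-2,0,1.6,10],[0,0,0,-5,0,3.5,10],[0,0,0,-8.2,0,5.7,10],[0,0,0,-11.5,0,7.9,10],[0,0,0,-15,0,10.1,10],[0,0,0,-18,0,12.1,10],[0,0,0,-20.7,0,14,10],[0,0,0,-20.7,0,14,10]]' 90
python3 - <<'E'
from rel import *
show()
im=manip.capture("top")[:,:,::-1]; cv2.imwrite("pics/t6.png",im);crop(im,200,190,290,260,8,"pics/t6c.png")
E
```

```text
time: 9.55
tcp_pos: [547.8, 0.4, 41.5]
tool_rot: [-2.039, 1.77, 0.598]
ft_force: [0.9, -4.5, 7.8]
grip_width: 16.8
t 9.55 q [-0.08  0.5  -0.15 -0.63 -1.14  0.55] grasp W [549.2  -9.8  57.4] stage [-106.1   -1.9   57.4] F [ 0.9 -4.5  7.8] w 16.8
tool z in stage [ 0.543 -0.003 -0.84 ] tool y [-0.     1.    -0.004] lean 32.88
```

View pics/t6c.png

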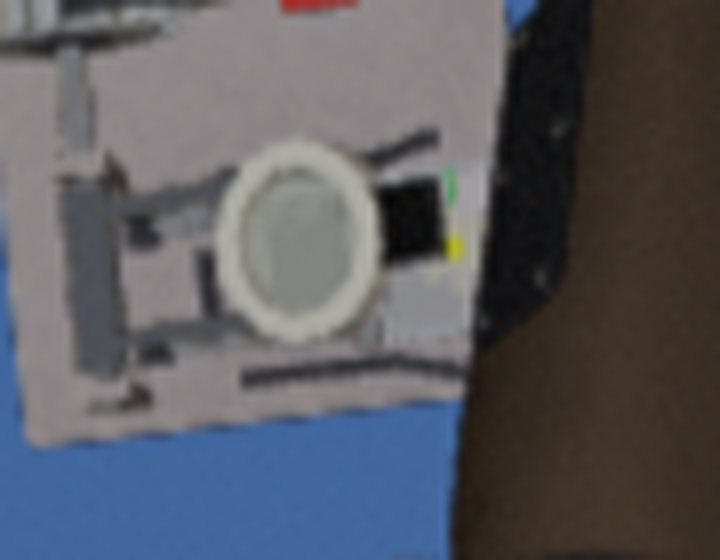

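```bash
python3 -m crank '[[0,0,0,-2,0.2,1.5,10],[0,0,0,-5,0.4,3.4,10],[0,0,0,-8.2,0.6,5.5,10],[0,0,0,-11.5,0.8,7.7,10],[0,0,0,-15,0.8,9.9,10],[0,0,0,-18.5,0.8,12.2,10],[0,0,0,-22,0.8,14.5,10],[0,0,0,-25,0.8,16.6,10],[0,0,0,-25,0.8,16.6,10]]' 90
python3 - <<'E'
from rel import *
show()
E
```

```text
time: 10.72
tcp_pos: [543.4, 29.8, 41.5]
tool_rot: [-2.04, 1.769, 0.596]
ft_force: [2.1, -4.6, 6.9]
grip_width: 17.1
t 10.725 q [-0.03  0.48 -0.18 -0.64 -1.11  0.53] grasp W [544.7  19.6  57.5] stage [-76.4  -1.5  57.5] F [ 2.1 -4.6  6.9] w 17.1
tool z in stage [ 0.542 -0.004 -0.84 ] tool y [-0.001  1.    -0.005] lean 32.82
```

```bash
python3 -m crank '[[0,0,0,-2.2,0,1.6,10],[0,0,0,-5,0,3.5,10],[0,0,0,-8.2,0,5.6,10],[0,0,0,-11.5,0,7.7,10],[0,0,0,-15,0,10,10],[0,0,0,-18.5,0,12.2,10],[0,0,0,-18.5,0,12.2,10]]' 90
python3 - <<'E'
from rel import *
show()
im=manip.capture("scene")[:,:,::-1]; cv2.imwrite("pics/s7.png",im)
im=manip.capture("top")[:,:,::-1]; cv2.imwrite("pics/t7.png",im);crop(im,200,170,290,260,6,"pics/t7c.png")
E
```

```text
time: 11.6
tcp_pos: [540.9, 52.3, 41.6]
tool_rot: [-2.039, 1.769, 0.595]
ft_force: [2.2, -0.3, 4.7]
grip_width: 16.7
t 11.6 q [ 0.01  0.47 -0.19 -0.65 -1.08  0.5 ] grasp W [542.2  42.1  57.5] stage [-53.8  -2.1  57.5] F [ 2.2 -0.3  4.7] w 16.7
tool z in stage [ 0.542 -0.005 -0.84 ] tool y [-0.     1.    -0.006] lean 32.84
```

View pics/t7c.png

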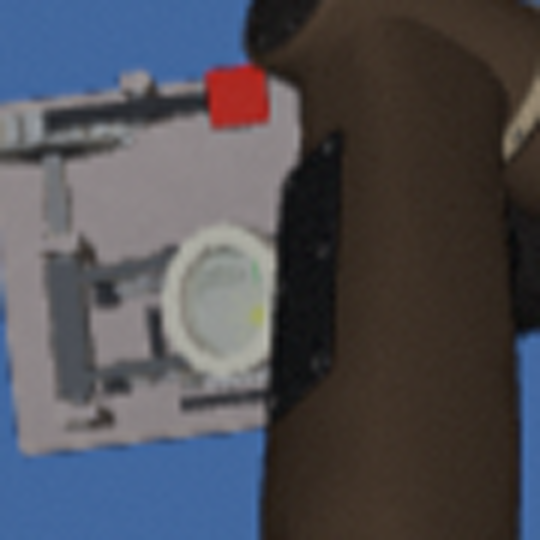

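View pics/s7.png

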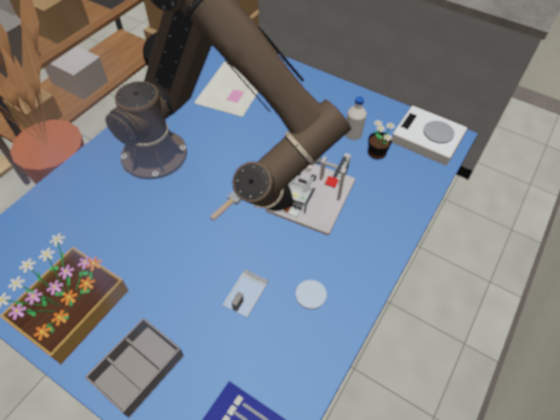

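```bash
python3 -m crank '[[0,0,0,-1.5,0.1,1,10],[0,0,0,-3,0.3,2,10],[0,0,0,-4.5,0.4,3,10],[0,0,0,-6,0.5,4,10],[0,0,0,-7.5,0.5,5,10],[0,0,0,-7.5,0.5,5,10]]' 90
python3 - <<'E'
from rel import *
show()
E
```

```text
time: 12.45
tcp_pos: [539.6, 60.2, 41.6]
tool_rot: [-2.04, 1.769, 0.593]
ft_force: [1.9, -5.2, 7.1]
grip_width: 17.0
t 12.45 q [ 0.02  0.47 -0.2  -0.66 -1.07  0.49] grasp W [540.9  50.   57.6] stage [-45.8  -1.9  57.6] F [ 1.9 -5.2  7.1] w 17.0
tool z in stage [ 0.541 -0.006 -0.841] tool y [-0.     1.    -0.007] lean 32.77
```

```bash
python3 -m crank '[[0,0,0,-1,0.1,0.7,10],[0,0,0,-2,0.2,1.3,10],[0,0,0,-2.5,0.2,1.6,10],[0,0,0,-2.5,0.2,1.6,10]]' 90
python3 - <<'E'
from rel import *
show()
E
```

```text
time: 12.95
tcp_pos: [539.3, 62.0, 41.6]
tool_rot: [-2.041, 1.769, 0.591]
ft_force: [2.5, -6.6, 4.6]
grip_width: 16.9
t 12.95 q [ 0.02  0.47 -0.2  -0.66 -1.07  0.49] grasp W [540.6  51.9  57.6] stage [-43.8  -1.9  57.6] F [ 2.5 -6.6  4.6] w 16.9
tool z in stage [ 0.54  -0.006 -0.842] tool y [-0.     1.    -0.008] lean 32.68
```

```bash
python3 -m crank '[[0,0,0,-1,0,0.7,10],[0,0,0,-2,0,1.3,10],[0,0,0,-2.5,0,1.6,10],[0,0,0,-2.5,0,1.6,10]]' 90
python3 - <<'E'
from rel import *
show()
im=manip.capture("scene")[:,:,::-1]; cv2.imwrite("pics/s8.png",im);crop(im,240,140,340,240,6,"pics/s8c.png")
E
```

```text
time: 13.45
tcp_pos: [539.4, 62.7, 41.7]
tool_rot: [-2.043, 1.77, 0.588]
ft_force: [1.5, -12.4, 7.7]
grip_width: 17.2
t 13.45 q [ 0.03  0.47 -0.2  -0.66 -1.07  0.49] grasp W [540.7  52.6  57.7] stage [-43.1  -2.1  57.7] F [  1.5 -12.4   7.7] w 17.2
tool z in stage [ 0.537 -0.007 -0.843] tool y [-0.001  1.    -0.008] lean 32.51
```

View pics/s8c.png

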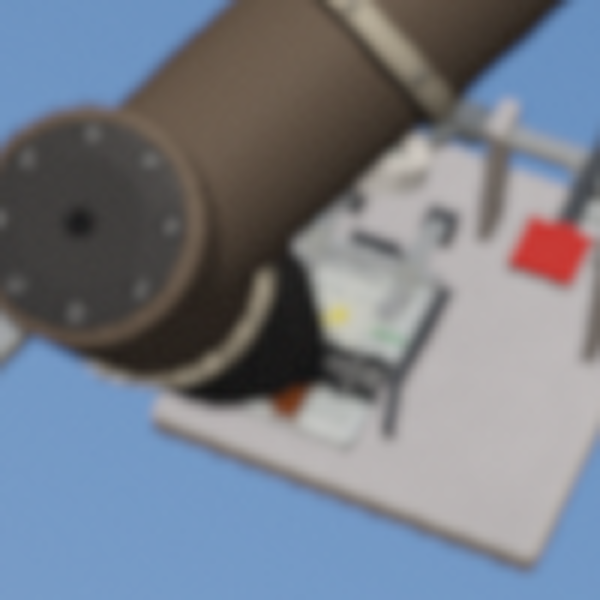

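```bash
python3 -m crank '[[0,0,0,-1.5,0,0.9,10],[0,0,0,-3,0,1.9,10],[0,0,0,-3.8,0,2.4,10],[0,0,0,-3.8,0,2.4,10]]' 90
python3 - <<'E'
from rel import *
show()
E
```

```text
time: 14.0
tcp_pos: [539.5, 62.9, 42.1]
tool_rot: [-2.047, 1.772, 0.581]
ft_force: [0.7, -20.4, 9.9]
grip_width: 16.9
t 14.0 q [ 0.03  0.46 -0.21 -0.65 -1.06  0.48] grasp W [540.7  52.9  58.1] stage [-42.8  -2.2  58.1] F [  0.7 -20.4   9.9] w 16.9
tool z in stage [ 0.533 -0.007 -0.846] tool y [-0.002  1.    -0.01 ] lean 32.19
```

```bash
python3 -m crank '[[0,0,0,0,0,0,10],[0,0,0,0,0,0,10],[0,0,0,0,0,0,24],[0,0,0,0,0,0,45],[0,0,0,0,0,0,45],[0,0,0,0,0,0,45]]' 90
python3 - <<'E'
from rel import *
show()
E
```

```text
time: 14.75
tcp_pos: [539.3, 63.1, 41.9]
tool_rot: [-2.047, 1.772, 0.582]
ft_force: [-0.2, 0.0, 0.5]
grip_width: 45.0
t 14.75 q [ 0.03  0.46 -0.21 -0.65 -1.06  0.48] grasp W [540.6  53.1  57.9] stage [-42.6  -2.1  57.9] F [-0.2  0.   0.5] w 45.0
tool z in stage [ 0.533 -0.007 -0.846] tool y [-0.002  1.    -0.009] lean 32.19
```

```bash
python3 -m crank '[[0,0,0,0,0,-4,45],[0,0,0,0,0,-14,45],[0,0,0,0,0,-30,45],[0,0,0,0,0,-55,45],[0,0,0,0,0,-85,45],[0,0,0,0,0,-120,45],[0,0,0,20,0,-155,45],[0,0,0,50,0,-185,45],[0,0,0,80,0,-210,45],[0,0,0,100,0,-230,45],[0,0,0,100,0,-230,20],[0,0,0,100,0,-230,0]]' 90
python3 - <<'E'
from rel import *
show()
im=manip.capture("scene")[:,:,::-1]; cv2.imwrite("pics/s9.png",im);cv2.imwrite("pics/s9c.png",cv2.resize(im[140:225,265:360],None,fx=8,fy=7,interpolation=2))
im=manip.capture("top")[:,:,::-1]; cv2.imwrite("pics/t9.png",im);crop(im,195,170,285,255,7,"pics/t9c.png")
E
```

```text
time: 16.25
tcp_pos: [567.0, -142.3, 183.7]
tool_rot: [-2.047, 1.772, 0.581]
ft_force: [0.5, 0.4, -0.8]
grip_width: 9.6
t 16.25 q [-0.27  0.44  0.1  -0.52 -1.48  0.53] grasp W [ 568.3 -152.4  199.8] stage [-249.9   -0.9  199.8] F [ 0.5  0.4 -0.8] w 9.6
tool z in stage [ 0.533 -0.007 -0.846] tool y [-0.001  1.    -0.009] lean 32.19
```

View pics/s9c.png

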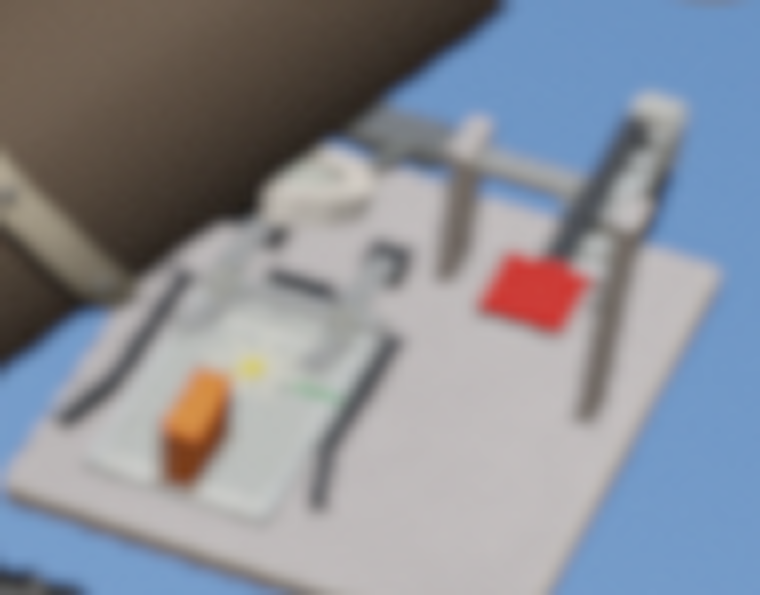

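View pics/t9.png

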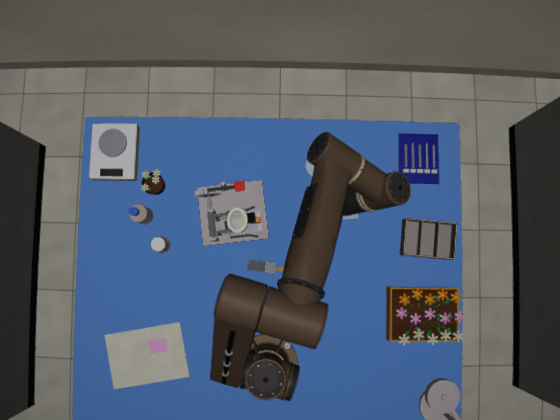

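Run:
```python
from rel import *
im=cv2.imread("pics/s9.png")
cv2.imwrite("pics/e.png",cv2.resize(im[165:195,285:320],None,fx=16,fy=16,interpolation=2))
for x in(65,54): 
  for y in(40,-40): print("bar",x,y,((proj("scene",st([x,y,31]))[0]+.5-[285,165])*16).round(0))
for y in(15,-15): print("stop",((proj("scene",st([66,y,32]))[0]+.5-[285,165])*16).round(0))
for y in(28,-28): 
  for h in (4,6.5,11.5): print("clip low",y,h,((proj("scene",st([45,y,20+h]))[0]+.5-[285,165])*16).round(0))
for n,f in(("scene","s9"),("top","t9")):
    t=cv2.imread(f"pics/{f}.png"); x0,y0,x1,y1=(275,175,310,215) if n=="scene" else (245,205,275,235)
    u=up(t,x0,y0,x1,y1); h=cv2.cvtColor(u,cv2.COLOR_BGR2HSV); m=orange(u)&(h[...,2]>(185 if n=="scene" else 90)).astype(np.uint8)
    cs,_=cv2.findContours(m,0,1); c=max(cs,key=cv2.contourArea)
    print(n,[inst(onz(n,p,72)).round(1).tolist() for p in topix(cv2.boxPoints(cv2.minAreaRect(c)),x0,y0)])
```

```text
bar 65 40 [ 94. 205.]
bar 65 -40 [443. 328.]
bar 54 40 [ 74. 241.]
bar 54 -40 [423. 365.]
stop [205. 237.]
stop [335. 283.]
clip low 28 4 [107. 310.]
clip low 28 6.5 [108. 303.]
clip low 28 11.5 [108. 288.]
clip low -28 4 [352. 398.]
clip low -28 6.5 [353. 390.]
clip low -28 11.5 [354. 375.]
scene [[-61.9, 2.5, 72.0], [-27.0, 2.5, 72.0], [-29.6, -10.5, 72.0], [-64.4, -10.3, 72.0]]
top [[-45.2, -9.5, 72.0], [-64.1, -8.9, 72.0], [-63.6, 9.1, 72.0], [-44.7, 8.5, 72.0]]
```

View pics/e.png

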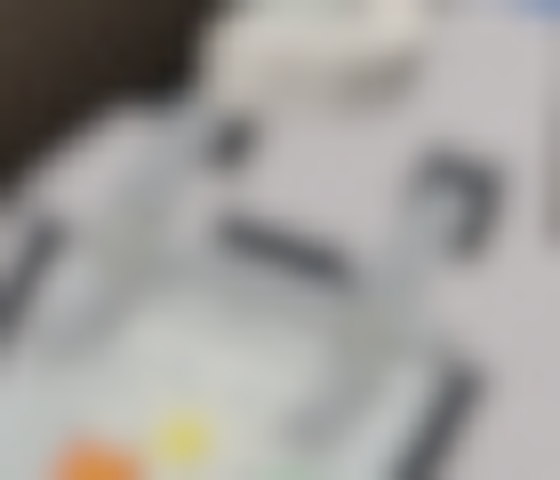

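Run:
```python
from rel import *
rel(st([-150,-120,290]),tool(YS,0,1),True)
```

```text
row [-0.5, 32.2, 0.3] [-131.3, -120.0, -41.7] | |w| 32.2 tcp [672.3 -36.8 290. ]
```

```bash
python3 -m crank '[[0,2,0,-10,-9,-10,0],[0,6,0,-30,-27,-25,0],[0,11,0,-52,-48,-41,0],[0,17,0,-76,-70,-41.7,0],[-0.5,23,0,-98,-90,-41.7,0],[-0.5,28,0.3,-117,-107,-41.7,0],[-0.5,31,0.3,-128,-117,-41.7,0],[-0.5,32.2,0.3,-131.3,-120,-41.7,0],[-0.5,32.2,0.3,-131.3,-120,-41.7,0],[-0.5,32.2,0.3,-131.3,-120,-41.7,0]]' 60
python3 - <<'E'
from rel import *
show()
for n in("scene","top"): cv2.imwrite(f"pics/{n}10.png",manip.capture(n)[:,:,::-1])
rel(st([-5,-120,200]),tool(YS,0,1),True)
E
```

```text
time: 17.6
tcp_pos: [671.9, -37.3, 289.8]
tool_rot: [2.37, -2.062, -0.002]
ft_force: [0.1, 0.1, -0.6]
grip_width: -0.1
t 17.6 q [ 0.23  0.33  0.1  -0.   -1.34 -0.09] grasp W [671.9 -37.3 308.8] stage [-150.4 -119.5  308.8] F [ 0.1  0.1 -0.6] w -0.1
tool z in stage [ 0.001  0.001 -1.   ] tool y [0.001 1.    0.001] lean 0.04
row [0.0, 0.0, -0.1] [-145.8, -0.2, 89.9] | |w| 0.1 tcp [652.1 106.7 200. ]
```

View pics/scene10.png

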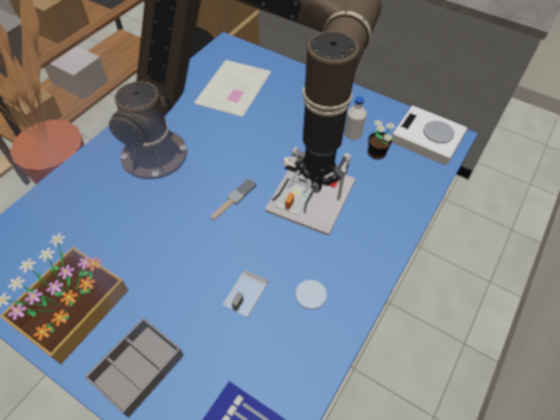

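View pics/top10.png

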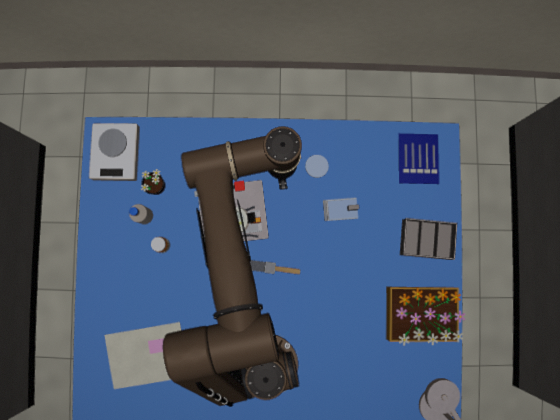

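```bash
python3 -m crank '[[0,0,0,-6,0,0,0],[0,0,0,-20,0,0,0],[0,0,0,-42,0,0,0],[0,0,0,-68,0,0,0],[0,0,0,-95,0,0,0],[0,0,0,-120,0,0,0],[0,0,0,-138,0,8,0],[0,0,0,-145,0,25,0],[0,0,0,-145.8,0,50,0],[0,0,0,-145.8,0,75,0],[0,0,0,-145.8,0,92,0],[0,0,0,-145.8,0,105,0],[0,0,0,-145.8,0,110,0],[0,0,0,-145.8,0,110,0]]' 60
python3 - <<'E'
from rel import *
show(); print(manip.state()["tcp_pos"])
im=manip.capture("scene")[:,:,::-1];crop(im,270,90,370,200,5,"pics/s11.png")
E
```

```text
time: 19.45
tcp_pos: [652.1, 106.7, 180.0]
tool_rot: [2.369, -2.063, -0.001]
ft_force: [0.2, 0.8, 0.1]
grip_width: -0.1
t 19.45 q [ 0.46  0.37 -0.09 -0.   -1.11 -0.32] grasp W [652.1 106.7 199. ] stage [  -5.1 -119.9  199. ] F [0.2 0.8 0.1] w -0.1
tool z in stage [ 0.  0. -1.] tool y [0.002 1.    0.   ] lean 0.02
[652.05443832 106.67635023 180.04142453]
```

View pics/s11.png

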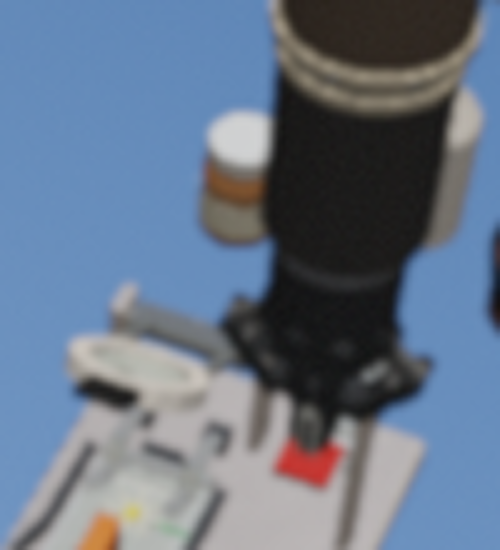

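```bash
python3 -m crank '[[0,0,0,0,0,4,0],[0,0,0,0,0,8,0],[0,0,0,0,0,12,0],[0,0,0,0,0,16,0],[0,0,0,0,0,20,0],[0,0,0,0,0,24,0],[0,0,0,0,0,27,0],[0,0,0,0,0,27.5,0],[0,0,0,0,0,27.5,0],[0,0,0,0,0,27.5,0]]' 60
python3 - <<'E'
from rel import *
show()
im=manip.capture("scene")[:,:,::-1];crop(im,270,90,370,200,5,"pics/s12.png")
E
```

```text
time: 20.75
tcp_pos: [652.3, 106.9, 153.1]
tool_rot: [-2.369, 2.062, 0.0]
ft_force: [0.1, 0.9, 1.6]
grip_width: -0.1
t 20.75 q [ 0.46  0.39 -0.12 -0.   -1.05 -0.32] grasp W [652.3 106.9 172.1] stage [  -4.9 -120.2  172.1] F [0.1 0.9 1.6] w -0.1
tool z in stage [ 0.001 -0.    -1.   ] tool y [ 0.001  1.    -0.   ] lean 0.03
```

View pics/s12.png

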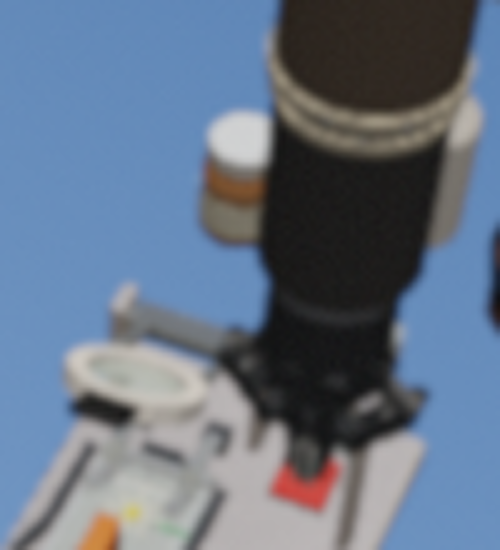

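```bash
python3 -m crank '[[0,0,0,0,0,1,0],[0,0,0,0,0,1,0],[0,0,0,0,0,1,0],[0,0,0,0,0,1,0],[0,0,0,0,0,1,0],[0,0,0,0,0,1,0],[0,0,0,0,0,1,0],[0,0,0,0,0,1,0]]' 60
python3 - <<'E'
from rel import *
show()
im=manip.capture("scene")[:,:,::-1];crop(im,270,90,370,200,5,"pics/s13.png")
E
```

```text
time: 21.8
tcp_pos: [652.3, 106.9, 152.1]
tool_rot: [-2.369, 2.062, 0.0]
ft_force: [0.0, -0.2, 1.0]
grip_width: 0.3
t 21.8 q [ 0.46  0.39 -0.13 -0.   -1.05 -0.32] grasp W [652.3 106.9 171.1] stage [  -4.8 -120.2  171.1] F [ 0.  -0.2  1. ] w 0.3
tool z in stage [ 0.001 -0.001 -1.   ] tool y [ 0.001  1.    -0.001] lean 0.04
```

View pics/s13.png

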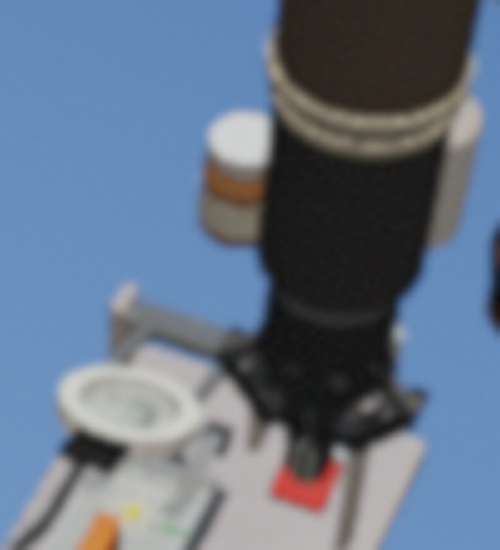

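Sinking steadily (ring centre moved from y≈380 to 405 in the crop). Keep holding.

```bash
python3 -m crank '[[0,0,0,0,0,0,0],[0,0,0,0,0,0.2,0],[0,0,0,0,0,0.2,0],[0,0,0,0,0,0.2,0],[0,0,0,0,0,0.2,0],[0,0,0,0,0,0.2,0],[0,0,0,0,0,0.2,0],[0,0,0,0,0,0.2,0],[0,0,0,0,0,0.2,0],[0,0,0,0,0,0.2,0],[0,0,0,0,0,0.2,0],[0,0,0,0,0,0.2,0],[0,0,0,0,0,0.2,0],[0,0,0,0,0,0.2,0],[0,0,0,0,0,0.2,0],[0,0,0,0,0,0.2,0],[0,0,0,0,0,0.2,0],[0,0,0,0,0,0.2,0],[0,0,0,0,0,0.2,0],[0,0,0,0,0,0.2,0]]' 60
python3 - <<'E'
from rel import *
show()
im=manip.capture("scene")[:,:,::-1];cv2.imwrite("pics/s14f.png",im);crop(im,270,90,370,200,5,"pics/s14.png")
E
python3 -m crank '[[0,0,0,0,0,0,0],[0,0,0,0,0,0.2,0],[0,0,0,0,0,0.2,0],[0,0,0,0,0,0.2,0],[0,0,0,0,0,0.2,0],[0,0,0,0,0,0.2,0],[0,0,0,0,0,0.2,0],[0,0,0,0,0,0.2,0],[0,0,0,0,0,0.2,0],[0,0,0,0,0,0.2,0],[0,0,0,0,0,0.2,0],[0,0,0,0,0,0.2,0]]' 60
python3 - <<'E'
from rel import *
show()
im=manip.capture("scene")[:,:,::-1];cv2.imwrite("pics/s15f.png",im);crop(im,270,90,370,200,5,"pics/s15.png")
a=cv2.imread("pics/s14f.png")[140:200,270:315];print(np.abs(a.astype(int)-im[140:200,270:315]).max())
E
```

```text
time: 24.35
tcp_pos: [652.3, 106.9, 151.9]
tool_rot: [-2.369, 2.062, 0.0]
ft_force: [0.5, -0.1, 1.3]
grip_width: 0.1
t 24.35 q [ 0.46  0.39 -0.13 -0.   -1.05 -0.32] grasp W [652.2 106.9 170.9] stage [  -4.9 -120.1  170.9] F [ 0.5 -0.1  1.3] w 0.1
tool z in stage [ 0.001 -0.    -1.   ] tool y [ 0.001  1.    -0.   ] lean 0.03
time: 25.9
tcp_pos: [652.3, 106.9, 151.7]
tool_rot: [-2.369, 2.062, 0.0]
ft_force: [0.4, 0.5, 1.0]
grip_width: 0.0
t 25.9 q [ 0.46  0.39 -0.13 -0.   -1.05 -0.32] grasp W [652.3 106.9 170.7] stage [  -4.9 -120.2  170.7] F [0.4 0.5 1. ] w 0.0
tool z in stage [ 0.001 -0.001 -1.   ] tool y [ 0.002  1.    -0.001] lean 0.04
8
```

View pics/s15.png

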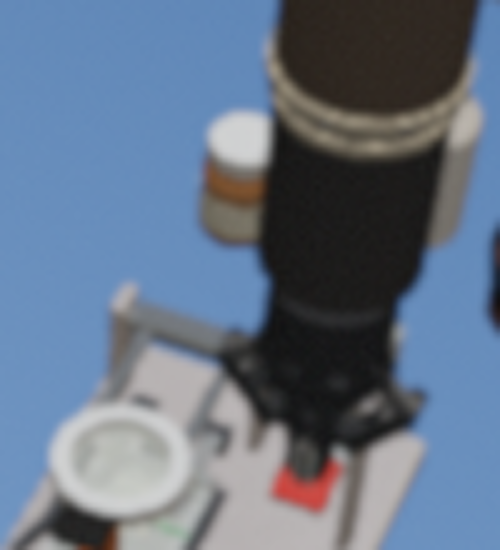

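```bash
python3 - <<'E'
from rel import *
for z,x in((100,-7),(107,-7)): print((proj("scene",st([x,0,z]))[0]+.5-[270,90])*5)
q=0.314; a=np.radians(36)-0.364  # one-tooth-short pose
print("short",(proj("scene",st([115-122*np.cos(a),0,100+122*np.sin(a)]))[0]+.5-[270,90])*5)
E
python3 -m crank '[[0,0,0,0,0,-3,0],[0,0,0,0,0,-10,0],[0,0,0,0,0,-20,0],[0,0,0,0,0,-40,0],[0,0,0,0,0,-70,0],[0,0,0,0,0,-105,0],[0,0,0,20,0,-130,0],[0,0,0,50,0,-140,0],[0,0,0,85,0,-140,0],[0,0,0,120,0,-140,0],[0,0,0,155,0,-140,0],[0,0,0,190,0,-140,0],[0,0,0,220,0,-140,0],[0,0,0,240,0,-140,0],[0,0,0,240,0,-140,0],[0,0,0,240,0,-140,0]]' 60
python3 - <<'E'
from rel import *
show()
im=manip.capture("scene")[:,:,::-1];cv2.imwrite("pics/s16f.png",im);crop(im,260,100,370,200,6,"pics/s16.png")
im=manip.capture("top")[:,:,::-1];cv2.imwrite("pics/t16f.png",im)
E
```

```text
[119.5362293  468.00283778]
[119.90035885 460.97129429]
short [123.91784556 430.83883649]
time: 27.95
tcp_pos: [685.2, -130.4, 291.7]
tool_rot: [-2.369, 2.062, 0.0]
ft_force: [0.0, -0.2, -0.3]
grip_width: -0.1
t 27.95 q [ 0.09  0.37  0.16 -0.   -1.36  0.05] grasp W [ 685.2 -130.4  310.7] stage [-244.5 -119.8  310.7] F [ 0.  -0.2 -0.3] w -0.1
tool z in stage [ 0.001 -0.001 -1.   ] tool y [ 0.001  1.    -0.001] lean 0.05
```

View pics/s16.png

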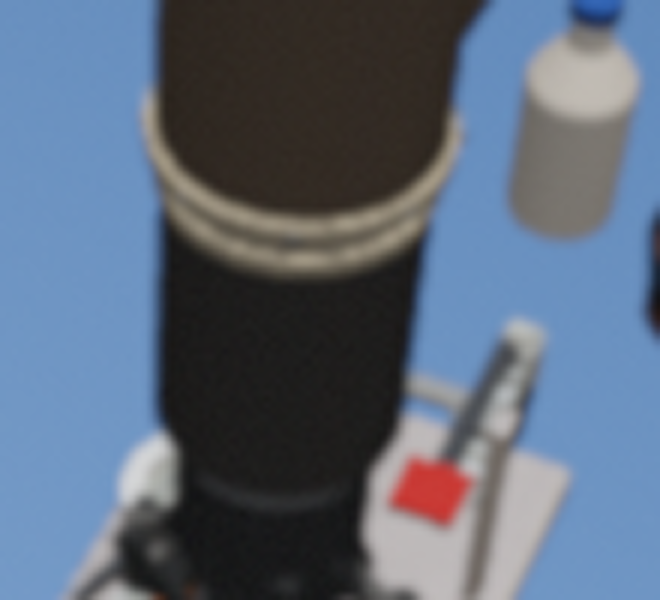

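View pics/t16f.png

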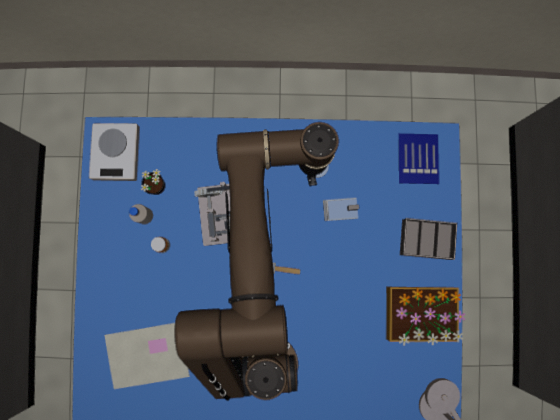

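```bash
python3 -m crank '[[0,0,0,10,5,0,0],[0,0,0,35,20,0,0],[0,0,0,70,40,0,0],[0,0,0,110,60,0,0],[0,0,0,150,80,0,0],[0,0,0,185,95,0,0],[0,0,0,210,100,0,0],[0,0,0,220,100,0,0],[0,0,0,220,100,0,0],[0,0,0,220,100,0,0]]' 60
python3 - <<'E'
from rel import *
show()
im=manip.capture("scene")[:,:,::-1];cv2.imwrite("pics/s17f.png",im);crop(im,255,140,360,235,7,"pics/s17.png")
im=manip.capture("top")[:,:,::-1];cv2.imwrite("pics/t17f.png",im)
E
```

```text
time: 29.3
tcp_pos: [617.2, -360.8, 291.4]
tool_rot: [-2.371, 2.06, 0.001]
ft_force: [-0.6, 0.1, 0.4]
grip_width: -0.0
t 29.3 q [-0.26  0.4   0.21 -0.   -1.38  0.4 ] grasp W [ 617.2 -360.8  310.4] stage [-463.2  -20.3  310.4] F [-0.6  0.1  0.4] w -0.0
tool z in stage [ 0.001 -0.001 -1.   ] tool y [-0.     1.    -0.001] lean 0.06
```

View pics/s17.png

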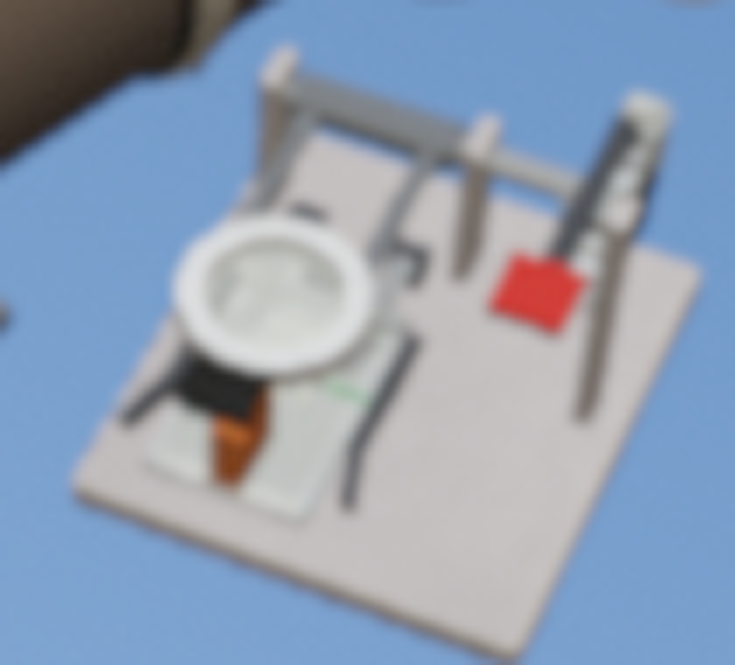

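View pics/t17f.png

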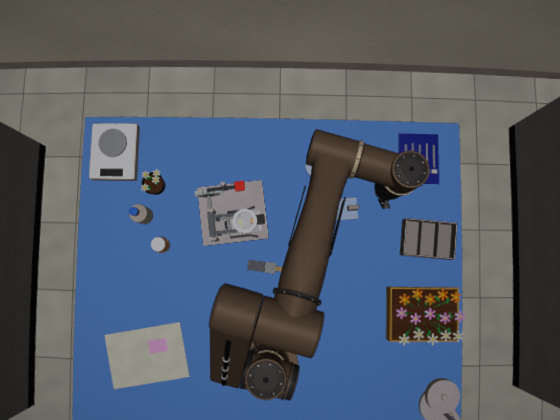

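```bash
python3 -c "
from station import manip
print(manip.job_done())"
```

```text
the job is handed in; nothing more can be done
None
```

I loaded the flower plate under both clips, let go of it, then lowered the magnifier with the pawl and handed the job in at about 29.4 s.

**Plate:** I gripped the orange block with the hand leaned back 33° and laid the plate on the deck. I slid it in until it stopped hard against the end stop: 20 N of push moved it only 0.3 mm. The pictures afterwards show it between the guides with its steel bar at the stop.

**Pawl and magnifier:** I pressed the red pad to about 17 mm below its start height and held it for about 5 s. Two pictures 1.5 s apart showed no movement, and the lens appeared where it should when fully down, not one tooth short. After I lifted off, the red pad was back at its starting position in the image.

**Last checks:**
- **Contacts:** The highest force I read was about 23 N, while pushing against the stop. Nothing suggested the robot touched the magnifier. At the end it was clear of everything.
- **Clips:** I did not measure the clip angles. I take them as snapped down because the push force dropped about 9 mm before the stop, where the bar passes the clips, and because the plate is fully home.
- **Position offset:** From the robot's own reading the plate stopped about 2 mm further in than my estimate. The top camera puts it about 1 mm further in. Both fit the 2 mm calibration error and the 1 mm gap at the stop.
- **Bystanders:** The jar, bottle and pot look unmoved. The other plate, the dish and the brush were partly hidden by the arm in the last picture, but their visible parts were in place.

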